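# Put the stacking lunch box back together

## Robot

A 7-joint arm with a two-finger parallel gripper is mounted at the origin on the work surface. World frame = base frame: x ahead of the robot, y to its left, z up, the work surface at z = 0. Lengths are in mm, angles in rad, forces in N, time in s.
With the tool pointing down it reaches from about 350 to 775 mm from the base axis. Payload 3.1 kg.
Tool frame: the origin (TCP) lies at the very end of the fingers, on their centre line; the grasp point (between the pads) lies 19 mm behind it; z points along the fingers, y is the line along which they close (so a half turn about z gives the same grasp; the last joint's range is limited). The gripper opens to 85 mm and grips with 20 to 120 N. Pads are 22 mm wide; open, the fingers measure 114 mm over their backs; the gripper's body (76 mm by 85 mm) begins 54 mm behind the grasp point. The pads swing forward as they close: fully open they stand 13 mm farther back than shut.
Start: joints at [1.097, 0.311, 0.014, 1.512, -0.004, 1.319, -0.027], TCP at [230.212, -499.52, 231.304] pointing down, gripper open.
Joint ranges: [-2.7, 2.7], [-0.3, 1.91], [-1.27, 1.3], [0.12, 2.57], [-1.44, 4.58], [0.2, 2.03], [-3.05, 3.05]. Speed limits (rad/s): [2.79, 2.79, 3.14, 3.14, 3.14, 3.14, 3.14].

## Interface

Orientations are given as a unit quaternion [x, y, z, w].
In Python, from plant import r gives the robot as it stands. The module is installed in compiled form; this text tells all that it offers.
- The arm moves only by the shell command python3 -m crank 'ROWS' [OPENING]. ROWS is JSON, a list that holds one entry, the list of rows, each a list of 4 numbers: the shift along the tool's x, y, z as a fraction of full scale, then the turn about the tool's z as a fraction of full scale. In form: [[[x, y, z, twist], ...]]. A call has 1 to 8 rows; each row shifts and turns the commanded pose from where the row before left it, along the tool's axes as they then stand; what a row does not reach is not made up. Full scale, the value 1, is 0.02 m for a shift and 0.1 rad for a turn. A row lasts 1/12 s, in which the tool goes at most 41.7 mm and 7.16 degrees, less where a joint would pass 70% of its speed; a pose out of reach is approached as far as the arm can. A call with a number of a shift or a turn outside -1 to 1 is refused whole. A call with a gripper value outside its range is refused whole. OPENING is the finger opening in mm, from 0 to 85.4, set as the call begins (- or left out, the last holds). The fingers move at their own pace and stop on an object; the grip force is fixed at half the most. Time passes only in rows, so rows that do not move let the fingers close. It gives the time, the measured TCP pose, the force, the opening and the grip force at its end, in the units of the state.
- r.sense(): the state, without advancing time (a new reading comes with each control period).
- r.grab_frame(name): name is "scene" or "top" or "wrist"; returns the picture (400x640x3 uint8, red, green, blue); there is no depth.
- r.calibration(name): a dict with "intrinsics" (3x3 intrinsics, pixels), "eye" and "orientation" of the camera in the world; the wrist camera has in their place "mount" (4x4, takes a point from camera to tool coordinates, whose origin is the TCP and whose axes are the flange's). Camera axes: x right, y up, looking along -z (the intrinsics and any distortion apply to the point x, -y, -z); pixel columns grow to the right and rows downward; lengths in mm; the calibration is good to about 2 mm. A picture is of the moment at which its call begins: read the wrist's pose just before it. calibration takes no time and is no camera call.
- r.job_done(): hands the job in; it is judged then, once.
Trained networks look in the newest picture that a camera, given by its name, has taken for a name from the list of things; names that differ only in an ending like _2 or _b are one class to them, and where a whole thing is asked for, a point or a joint stands for the part that bears it (a point fixed in the world has none). Each returns a list of dicts, best first, with "conf" (0 to 1); they miss things now and then, are a little off and sometimes report something else, mostly with a low value. They report only what shows in the picture. A call takes as long as a camera call. They do not tell look-alikes from the thing itself.
- r.silhouettes(camera, label): "region" (400x640 bool, what is visible of it) and "bbox" ([centre column, centre row, width, height] in pixels, round what is visible of it).
- r.landmark_of(camera, label): "position" ([column, row] in pixels: a listed point, or the origin of a listed thing).
The state is a dict: "time_s": time; "q": joint angles; "qvel": joint speeds; "joint_efforts": joint torques, N m; "position": TCP position; "eef_rot": TCP orientation; "contact_force": force on the tool from outside, world axes, zero at the start; "torque": the same for the moment, N m; "finger_gap": finger opening in mm; "finger_force": force on a finger pad.
Only numpy, scipy, OpenCV 4.12 (cv2) and the standard library are available. Lean on these libraries where they do the work, as an engineer would, in place of code of your own. Each camera call takes 0.05 s, during which the arm holds its last target. There are 200 camera calls.

## Task

Put the washed lunch box back together in the shallow pale wooden tray, one piece at a time from the bottom up: first the charcoal tier, in the middle of the tray with its long sides along the tray's long sides, then the mint tier, then the white tier, and last the wooden lid. Each piece must sit level and square with its foot fully down inside the rim of the one below. Leave the pill bottle, the shaker and the ramekin where they stand.

Things in the scene. Friction and masses are not known exactly. Their poses are not given: they have to be found in the camera images.
- deep_tier: charcoal (nearly black) open rectangular tub, 100 long (x) x 58 wide (y) x 55 mm high, tallest of three; walls 3 mm. Foot below, 86 x 44 x 5 mm, drops with 4 mm play inside any tier's rim (opening 94 x 52). Origin: centre of the foot's underside; side walls z = 5 to 55 mm, grip them across the 58 mm. 1.5 mm tabs on the ends. Half turns are alike. Loose, about 0.1 kg.
- mint_tier: mint green open rectangular tub, 100 long (x) x 58 wide (y) x 45 mm high, middle height of three; walls 3 mm. Foot below, 86 x 44 x 5 mm, drops with 4 mm play inside any tier's rim (opening 94 x 52). Origin: centre of the foot's underside; side walls z = 5 to 45 mm, grip them across the 58 mm. 1.5 mm tabs on the ends. Half turns are alike. Loose, about 0.1 kg.
- white_tier: white open rectangular tub, 100 long (x) x 58 wide (y) x 38 mm high, lowest of three; walls 3 mm. Foot below, 86 x 44 x 5 mm, drops with 4 mm play inside any tier's rim (opening 94 x 52). Origin: centre of the foot's underside; side walls z = 5 to 38 mm, grip them across the 58 mm. 1.5 mm tabs on the ends. Half turns are alike. Loose, about 0.1 kg.
- lid: brown wooden lid, a slab 100 long (x) x 58 wide (y) mm, z = 5 to 13 mm; foot below 86 x 44 x 5 mm like the tiers; on its middle a black bar handle 50 long (x) x 16 wide (y) mm, z = 13 to 31 mm: grip it across the 16 mm. Origin: centre of the foot's underside. Half turns are alike. Loose, about 0.09 kg.
- tray: shallow pale wooden tray, fixed, 170 long (x) x 130 wide (y) mm, floor 6 mm thick, rim 6 mm thick and 14 mm high above the counter. Origin: centre of its underside, on the counter. Once stacked in it, the pieces have their origins at z = 6 (charcoal), 56 (mint), 96 (white) and 129 mm (lid).
- pill_bottle: bystander: white pill bottle with a blue cap, 42 mm across, 75 mm tall; loose; origin: centre of its underside. Leave it be.
- shaker: bystander: steel salt shaker, 38 mm across, 75 mm tall; loose; origin: centre of its underside. Leave it be.
- ramekin: bystander: terracotta-red little bowl, 60 mm across, 32 mm tall; loose; origin: centre of its underside. Leave it be.
Mind the look-alikes: they are no part of the job. What is shaped like the lid but pink is not meant.

How it is judged (in metres and radians):
On the way, in this order (a step that is already met when the one before it is completed fails the run):
1. the charcoal tier stands in the middle of the tray, square to it (horizontal distance between deep_tier and tray below 0.015 m and z of deep_tier in the frame of tray between 0.003 and 0.009 m and angle between the x axis of deep_tier and the x axis of tray, either way round below 0.2 rad and angle between deep_tier's own z axis and vertical below 0.08 rad), for 0.2 s.
2. the mint tier is seated on the charcoal tier (horizontal distance between mint_tier and deep_tier below 0.008 m and z of mint_tier in the frame of deep_tier between 0.047 and 0.053 m and angle between the x axis of mint_tier and the x axis of deep_tier, either way round below 0.17 rad and angle between mint_tier's own z axis and vertical below 0.08 rad), for 0.2 s.
3. the white tier is seated on the mint tier (horizontal distance between white_tier and mint_tier below 0.008 m and z of white_tier in the frame of mint_tier between 0.037 and 0.043 m and angle between the x axis of white_tier and the x axis of mint_tier, either way round below 0.17 rad and angle between white_tier's own z axis and vertical below 0.08 rad), for 0.2 s.
4. the lid is seated on the white tier (horizontal distance between lid and white_tier below 0.008 m and z of lid in the frame of white_tier between 0.03 and 0.036 m and angle between the x axis of lid and the x axis of white_tier, either way round below 0.17 rad and angle between lid's own z axis and vertical below 0.08 rad), for 0.2 s.
At the end, for the whole second after the job is handed in: Charcoal flat in the tray, within 15 mm of its centre and 0.2 rad of its long direction; mint on charcoal, white on mint, lid on white, each within 8 mm of centre, 3 mm of seated height and 0.17 rad of the one below; all tilted under 0.08 rad, released and at rest (all of step 1 and all of step 2 and all of step 3 and all of step 4 and linear speed of each of deep_tier, mint_tier, white_tier, lid below 0.02 m/s and angular speed of each of deep_tier, mint_tier, white_tier, lid below 0.2 rad/s); the robot touches nothing.
It fails at once if the pill bottle is moved more than 30 mm or knocked over (distance of pill_bottle from where it was at the start of the episode above 0.03 m or angle between pill_bottle's own z axis and vertical above 0.5 rad).
It fails at once if the shaker is moved more than 30 mm or knocked over (distance of shaker from where it was at the start of the episode above 0.03 m or angle between shaker's own z axis and vertical above 0.5 rad).
It fails at once if the ramekin is moved more than 30 mm or knocked over (distance of ramekin from where it was at the start of the episode above 0.03 m or angle between ramekin's own z axis and vertical above 0.5 rad).
It also fails if it takes over 120 s, if anything falls off the work surface, if the arm or the gripper's body presses on something with over 40 N, if the wrist force passes 120 N, or if a joint passes its speed limit or range.

## Working session

There is one attempt and no reset: what is moved stays moved. The work goes in short steps, Python scripts to look and compute and a shell command to move; the robot and the scene stay as the last step left them, time stands still between calls to the robot, and variables do not carry over. Pictures are saved under pics/ and viewed, at most 14 in all, crops included, and the job is handed in when it is done.

```bash
mkdir -p pics; python3 - <<'E'
from plant import r
import cv2,numpy as np
for n in("scene","top"):
    cv2.imwrite(f"pics/{n}0.png",r.grab_frame(n)[:,:,::-1])
    c=r.calibration(n);print(n,{k:np.round(v,3).tolist() if not isinstance(v,str) else v for k,v in c.items()})
print(r.calibration("wrist"));print(r.sense())
E
```

```text
scene {'intrinsics': [[366.114, 0.0, 319.714], [0.0, 366.114, 195.403], [0.0, 0.0, 1.0]], 'eye': [858.546, -401.211, 677.762], 'orientation': [0.327, 0.104, 0.305, 0.888]}
top {'intrinsics': [[419.261, 0.0, 314.606], [0.0, 419.261, 198.55], [0.0, 0.0, 1.0]], 'eye': [467.118, -1.649, 1097.501], 'orientation': [-0.015, 0.024, 0.71, -0.704]}
{'intrinsics': array([[338.62596801,   0.        , 313.47421003],
       [  0.        , 338.62596801, 202.99090008],
       [  0.        ,   0.        ,   1.        ]]), 'mount': array([[-4.66217226e-04,  9.47953812e-01,  3.18407527e-01,
         8.12810805e+01],
       [ 9.99999021e-01,  2.17540831e-05,  1.39944839e-03,
        -3.41286100e-01],
       [ 1.31968578e-03,  3.18407868e-01, -9.47952893e-01,
        -1.43516087e+02],
       [ 0.00000000e+00,  0.00000000e+00,  0.00000000e+00,
         1.00000000e+00]])}
{'time_s': 0.1, 'q': array([ 1.09730109,  0.31166718,  0.01398976,  1.51287037, -0.00442955,
        1.31918035, -0.02717954]), 'qvel': array([-0.00307042, -0.00120767, -0.00160325, -0.00262014,  0.00011117,
        0.00097016, -0.00127565]), 'joint_efforts': array([ 4.49861136e-04, -3.80854976e+01,  1.46360630e-01, -2.31241715e+01,
        1.22112184e-02,  8.11782695e-03, -1.19050821e-05]), 'position': array([ 229.9345328 , -498.93143055,  230.32850813]), 'eef_rot': array([ 9.76774021e-01,  2.14269494e-01, -2.53070496e-04, -1.01610667e-03]), 'contact_force': array([ 0.00678945, -0.60309544,  0.93357565]), 'torque': array([ 0.02169039,  0.02076687, -0.01238111]), 'finger_force': 0.0, 'finger_gap': 85.70956789144337}
```

View pics/top0.png

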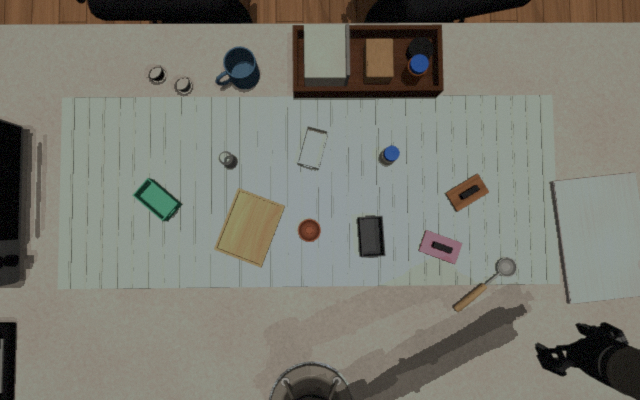

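View pics/scene0.png

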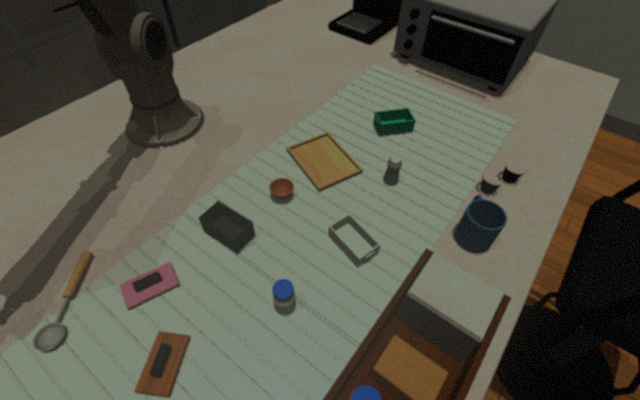

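Top picture: tray (250,228), charcoal (371,236), mint (157,199), white (313,148), brown lid (467,192), pink look-alike (441,247), pill bottle (391,155), shaker (227,159) and ramekin (309,230). The scene picture agrees. Next I'll fit the outlines.

```bash
cat > h.py <<'E'
from plant import r
import cv2,numpy as np
from scipy.spatial.transform import Rotation as R
from scipy.optimize import minimize
H=dict(deep_tier=55,mint_tier=45,white_tier=38,lid=31,tray=14)
def cam(n):
    c=r.calibration(n)
    if n=="wrist":
        s=r.sense();T=np.eye(4);T[:3,:3]=R.from_quat(s["eef_rot"]).as_matrix();T[:3,3]=s["position"]
        T=T@c["mount"];return c["intrinsics"],T[:3,3],T[:3,:3]
    return c["intrinsics"],np.array(c["eye"]),R.from_quat(c["orientation"]).as_matrix()
def proj(C,P):
    K,e,M=C;p=(np.atleast_2d(P)-e)@M;p=p*[1,-1,-1];p=p@K.T;return p[:,:2]/p[:,2:]
def ray(C,uv,z):
    K,e,M=C;d=M@(np.linalg.inv(K)@[uv[0],uv[1],1]*[1,-1,-1]);return e+d*(z-e[2])/d[2]
def box(l,w,a,b):return np.array([[sx*l/2,sy*w/2,z] for sx in(1,-1) for sy in(1,-1) for z in(a,b)])
def model(n):
    if n=="tray":return [box(170,130,0,14)]
    if n=="lid":return [box(100,58,5,13),box(86,44,0,5),box(50,16,13,31)]
    return [box(100,58,5,H[n]),box(86,44,0,5)]
def render(C,n,p,z0):
    S=4;im=np.zeros((400*2,640*2),np.uint8);a=p[2];Rz=R.from_euler('z',a).as_matrix()
    for B in model(n):
        uv=(proj(C,B@Rz.T+[p[0],p[1],z0])+.5)*2-.5
        cv2.fillConvexPoly(im,cv2.convexHull(np.round(uv*256).astype(np.int32)),255,cv2.LINE_AA,8)
    return cv2.resize(im,(640,400),interpolation=cv2.INTER_AREA)/255.
def fit(n,cams,z0=0,near=None,box0=None,cap=True):
    obs=[]
    for c in cams:
        if cap:r.grab_frame(c)
        C=cam(c);best=None
        for d in r.silhouettes(c,n):
            P=ray(C,d["bbox"][:2],z0+H[n]/2)
            if near is not None and np.hypot(*(P[:2]-near))>60:continue
            best=d;break
        if best is None:print(n,c,"none");continue
        obs.append((C,best["region"].astype(float),P,best["conf"]))
    if not obs:return None
    best=None
    def cost(p):return sum(np.abs(render(o[0],n,p,z0)-o[1]).sum()/o[1].sum() for o in obs)
    for a in np.arange(0,np.pi,np.pi/6):
        x0=[*obs[0][2][:2],a]
        s=minimize(cost,x0,method="Nelder-Mead",options=dict(initial_simplex=np.array([x0]*4)+np.array([[0,0,0],[12,0,0],[0,12,0],[0,0,.3]]),maxiter=120,xatol=.1,fatol=1e-4))
        if best is None or s.fun<best.fun:best=s
    x=best.x;x[2]=(x[2]+np.pi/2)%np.pi-np.pi/2
    return np.round(x,3),round(best.fun,3),[round(o[3],2) for o in obs]
def tool():
    s=r.sense();M=R.from_quat(s["eef_rot"]).as_matrix();return s["position"],np.arctan2(M[1,0],M[0,0]),s
def plan(tgt,yaw=None):
    """tool-frame shift (units of 20mm) & twist (units .1rad) to reach tgt; shift given in current tool axes"""
    p,a,s=tool();M=R.from_quat(s["eef_rot"]).as_matrix();d=M.T@(np.array(tgt)-p)/20
    out=[np.round(d,2).tolist()]
    if yaw is not None:
        t=(a-yaw+np.pi/2)%np.pi-np.pi/2;out+=["twist",round(t/.1,2)]
        c=np.cos(-t);  # after-twist axes
        Rt=R.from_euler('z',t).as_matrix();out+=["after",np.round(Rt.T@d,2).tolist()]
    print("at",np.round(p,1),"yaw",round(a,3),"gap",round(s["finger_gap"],1),"F",np.round(s["contact_force"],1),"t",round(s["time_s"],2),"->",*out)
E
cat > a.py <<'E'
from h import *
for n in H:
    r.grab_frame("top");r.grab_frame("scene")
    for cs in(["top"],["scene"]):print(n,cs,fit(n,cs,cap=False))
for n in("pill_bottle","shaker","ramekin"):
    d=r.silhouettes("top",n)[0];print(n,d["conf"],ray(cam("top"),d["bbox"][:2],30).round())
plan([0,0,0])
E
python3 a.py
```

```text
deep_tier ['top'] (array([ 4.29933e+02, -1.55184e+02,  5.20000e-02]), np.float64(0.055), [0.93])
deep_tier ['scene'] (array([ 4.29520e+02, -1.55079e+02,  2.90000e-02]), np.float64(0.042), [0.58])
mint_tier ['top'] (array([528.048, 387.57 ,   0.868]), np.float64(0.044), [0.69])
mint_tier ['scene'] (array([525.159, 388.37 ,   0.846]), np.float64(0.045), [0.83])
white_tier ['top'] (array([ 6.60422e+02, -9.36500e+00, -2.64000e-01]), np.float64(0.044), [0.67])
white_tier ['scene'] (array([ 6.59103e+02, -1.04370e+01, -2.74000e-01]), np.float64(0.034), [0.65])
lid ['top'] (array([ 399.668, -337.645,    1.197]), np.float64(0.066), [0.95])
lid ['scene'] (array([ 398.897, -338.328,    1.213]), np.float64(0.068), [0.83])
tray ['top'] (array([ 4.54801e+02,  1.56030e+02, -3.77000e-01]), np.float64(0.029), [0.88])
tray ['scene'] (array([ 4.52368e+02,  1.55874e+02, -3.68000e-01]), np.float64(0.04), [0.6])
pill_bottle 0.61 [ 636. -206.   30.]
shaker 0.67 [620. 204.  30.]
ramekin 0.91 [451.  -0.  30.]
at [ 230.2 -499.5  231.3] yaw 0.432 gap 85.4 F [-0.3 -0.2  0.1] t 1.25 -> [0.0, -27.5, 11.56]
```

```bash
python3 - <<'E'
from h import *
for c in("top","scene"):print(fit("lid",[c],near=[490,-398]))
plan([429.7,-155.1,110],.04)
E
```

```text
(array([ 541.34 , -413.178,   -1.037]), np.float64(0.06), [0.94])
(array([ 539.067, -410.782,   -1.032]), np.float64(0.093), [0.76])
at [ 230.2 -499.5  231.3] yaw 0.432 gap 85.5 F [-0.1  0.2  0.2] t 1.45 -> [16.27, -11.47, 6.06] twist 3.92 after [10.66, -16.81, 6.06]
```

```bash
python3 -m crank '[[[0,0,0,1],[0,0,0,1],[0,0,0,1],[0,0,0,0.92],[0.65,-1,0,0],[0.65,-1,0,0],[0.65,-1,0,0],[0.65,-1,0,0]]]' 85 >/dev/null
python3 -m crank '[[[0.65,-1,0,0],[0.65,-1,0,0],[0.65,-1,0,0],[0.65,-1,0,0],[0.65,-1,0.5,0],[0.65,-1,0.5,0],[0.65,-1,0.5,0],[0.65,-1,0.5,0]]]'
python3 -m crank '[[[0.65,-1,0.5,0],[0.65,-1,0.5,0],[0.65,-1,0.8,0],[0.65,-1,0.8,0],[0.26,-0.81,0.8,0],[0,0,0.6,0],[0,0,0,0]]]'
python3 -c "
from h import *
plan([429.7,-155.1,20],.04)
print(fit('deep_tier',['wrist']))
cv2.imwrite('pics/w1.png',r.grab_frame('wrist')[:,:,::-1])"
```

```text
time_s: 2.78
position: [377.0, -252.5, 191.1]
eef_rot: [1.0, 0.02, 0.0, 0.0]
contact_force: [0.5, -0.6, -0.1]
finger_gap: 85.1
finger_force: 0.0
time_s: 3.37
position: [428.2, -153.0, 109.0]
eef_rot: [1.0, 0.022, -0.002, -0.001]
contact_force: [-0.5, -0.8, -0.2]
finger_gap: 85.1
finger_force: 0.0
at [ 428.2 -153.   109. ] yaw 0.043 gap 85.1 F [-0.5 -0.8 -0.2] t 3.37 -> [0.09, 0.12, 4.45] twist 0.03 after [0.09, 0.12, 4.45]
(array([ 4.28922e+02, -1.56246e+02,  5.30000e-02]), np.float64(0.021), [0.94])
```

View pics/w1.png

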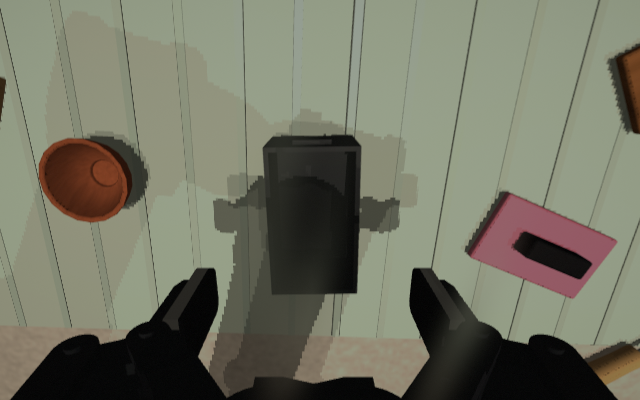

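The tub is centred at about (313,215) with both fingers clear of it. Ramekin at (85,180), pink look-alike at (543,245).

```bash
python3 -m crank '[[[0.07,0.13,0.8,0],[0,0,0.9,0],[0,0,0.9,0],[0,0,0.9,0],[0,0,0.6,0],[0,0,0.35,0],[0,0,0,0]]]' >/dev/null
python3 -c "
from h import *
plan([429.4,-155.5,20],.045)"
python3 -m crank '[[[0,0,0,0],[0,0,0,0],[0,0,0,0],[0,0,0,0],[0,0,0,0],[0,0,0,0],[0,0,0,0]]]' 40
python3 -m crank '[[[0,0,-0.5,0],[0,0,-1,0],[0,0,-1,0],[0,0,-1,0],[0,0,-1,0],[0,0,-1,0],[0,0,-0.5,0],[0,0,0,0]]]'
python3 -c "
from h import *
plan([453.6,156,140],-.373)
p=tool()[0];print(fit('deep_tier',['top'],z0=p[2]-20),fit('deep_tier',['scene'],z0=p[2]-20))"
```

```text
at [ 430.7 -158.4   21.8] yaw 0.038 gap 84.8 F [-0.2 -0.3  0.7] t 4.1 -> [-0.06, -0.15, 0.09] twist -0.07 after [-0.06, -0.15, 0.09]
time_s: 4.68
position: [433.0, -158.1, 23.8]
eef_rot: [1.0, 0.02, 0.002, 0.001]
contact_force: [-0.1, 0.8, 6.2]
finger_gap: 57.0
finger_force: 65.5
time_s: 5.35
position: [433.0, -158.3, 144.9]
eef_rot: [1.0, 0.02, 0.003, 0.001]
contact_force: [0.1, 0.1, -1.3]
finger_gap: 57.2
finger_force: 64.6
at [ 433.  -158.3  144.9] yaw 0.04 gap 57.2 F [ 0.1  0.1 -1.3] t 5.35 -> [1.65, -15.66, 0.21] twist 4.13 after [-4.77, -15.01, 0.21]
(array([ 4.31528e+02, -1.55906e+02,  2.80000e-02]), np.float64(1.749), [0.61]) (array([ 4.40936e+02, -1.51416e+02, -4.10000e-01]), np.float64(0.41), [0.6])
```

```bash
python3 -m crank '[[[0,0,0,1],[0,0,0,1],[0,0,0,1],[0,0,0,1],[-0.3,-0.5,0,0.13],[-0.3,-1,0,0],[-0.3,-1,0,0],[-0.3,-1,0,0]]]' >/dev/null
python3 -m crank '[[[-0.3,-1,0,0],[-0.3,-1,0,0],[-0.3,-1,0,0],[-0.3,-1,0,0],[-0.3,-1,0,0],[-0.3,-1,0,0],[-0.3,-1,0,0],[-0.3,-1,0,0]]]' >/dev/null
python3 -m crank '[[[-0.3,-1,0,0],[-0.3,-1,0,0],[-0.3,-1,0,0],[-0.2,-0.5,0,0],[0,0,1,0],[0,0,1,0],[0,0,0.5,0],[0,0,0,0]]]'
python3 -c "
from h import *
plan([453.6,156,30],-.373)
p=tool()[0]
for c in ('top','scene','wrist'): print(fit('deep_tier',[c],z0=p[2]-23.8))
cv2.imwrite('pics/w2.png',r.grab_frame('wrist')[:,:,::-1])"
```

```text
time_s: 7.55
position: [450.1, 154.2, 89.1]
eef_rot: [0.983, -0.186, -0.003, 0.002]
contact_force: [-0.3, -0.0, -1.3]
finger_gap: 56.8
finger_force: 64.6
at [450.1 154.2  89.1] yaw -0.374 gap 56.8 F [-0.3 -0.  -1.3] t 7.55 -> [0.15, -0.16, 2.95] twist -0.01 after [0.15, -0.16, 2.95]
(array([4.60234e+02, 1.33663e+02, 4.07000e-01]), np.float64(2.739), [0.68])
(array([462.337, 164.169,  -0.824]), np.float64(0.337), [0.73])
(array([ 4.49604e+02,  1.57915e+02, -3.74000e-01]), np.float64(0.119), [0.97])
```

View pics/w2.png

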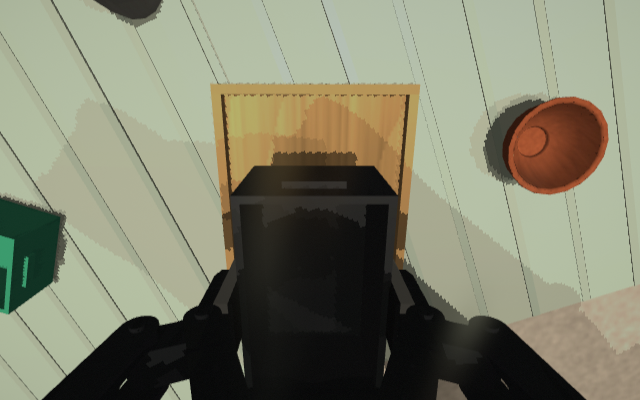

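The held tub (around column 315) is square with the tray (rim columns 212–418, centre 315). Lowering now.

```bash
python3 -m crank '[[[0.15,-0.08,0.7,0],[0,0,0.8,0],[0,0,0.8,0],[0,0,0.4,0],[0,0,0.23,0],[0,0,0,0]]]'
python3 -m crank '[[[0,0,0.02,0],[0,0,0,0],[0,0,0,0],[0,0,0,0],[0,0,0,0]]]' 74
python3 -m crank '[[[0,0,-0.3,0],[0,0,-1,0],[0,0,-1,0],[0,0,-1,0],[0,0,-1,0],[0,0,-1,0],[0,0,0,0]]]' 
python3 -c "
from h import *
plan([526.6,388,110],.857)
print(fit('tray',['wrist']),fit('deep_tier',['wrist'],z0=6))
for n,z in (('tray',0),('deep_tier',6)): print(n,[fit(n,[c],z0=z) for c in('top','scene')])"
```

```text
time_s: 8.4
position: [456.0, 156.2, 33.2]
eef_rot: [0.983, -0.186, -0.001, 0.0]
contact_force: [-0.6, 0.3, -1.6]
finger_gap: 57.0
finger_force: 64.6
time_s: 8.82
position: [456.9, 156.5, 33.9]
eef_rot: [0.983, -0.186, 0.001, -0.0]
contact_force: [-0.5, 0.1, -0.2]
finger_gap: 74.2
finger_force: 0.0
time_s: 9.4
position: [459.4, 157.8, 143.9]
eef_rot: [0.983, -0.185, 0.004, -0.002]
contact_force: [0.9, 0.4, 0.2]
finger_gap: 74.2
finger_force: 0.0
at [459.4 157.8 143.9] yaw -0.373 gap 74.2 F [0.9 0.4 0.2] t 9.4 -> [-1.08, -11.93, 1.76] twist -12.3 after [10.89, -5.0, 1.76]
(array([ 4.51742e+02,  1.55133e+02, -3.75000e-01]), np.float64(0.655), [0.91]) (array([ 4.51786e+02,  1.57398e+02, -3.78000e-01]), np.float64(0.019), [0.89])
tray [(array([ 4.55498e+02,  1.54194e+02, -3.72000e-01]), np.float64(1.257), [0.56]), (array([ 4.54353e+02,  1.56452e+02, -3.87000e-01]), np.float64(0.932), [0.86])]
deep_tier [(array([ 4.55079e+02,  1.56657e+02, -3.78000e-01]), np.float64(1.466), [0.56]), (array([ 4.53612e+02,  1.57090e+02, -3.84000e-01]), np.float64(0.04), [0.93])]
```

```bash
python3 -m crank '[[[0,0,0,-1],[0,0,0,-1],[0,0,0,-1],[0,0,0,-1],[0,0,0,-1],[0,0,0,-1],[0,0,0,-1],[0,0,0,-1]]]' 85 >/dev/null
python3 -m crank '[[[0,0,0,-1],[0,0,0,-1],[0,0,0,-1],[0,0,0,-1],[0.7,-0.4,0,-0.3],[1,-0.45,0,0],[1,-0.45,0,0],[1,-0.45,0,0]]]' >/dev/null
python3 -m crank '[[[1,-0.45,0,0],[1,-0.45,0,0],[1,-0.45,0.2,0],[1,-0.45,0.3,0],[1,-0.45,0.5,0],[1,-0.45,0.5,0],[1,-0.45,0.3,0],[0,0,0,0]]]'
python3 -c "
from h import *
plan([526.6,388,10],.857);print(tool()[2]['q'].round(2))
for c in ('wrist','top','scene'):print(fit('mint_tier',[c]))"
```

```text
time_s: 12.0
position: [521.2, 386.8, 101.0]
eef_rot: [0.909, 0.417, -0.001, -0.002]
contact_force: [-0.8, 1.2, 0.7]
finger_gap: 85.1
finger_force: 0.0
at [521.2 386.8 101. ] yaw 0.861 gap 85.1 F [-0.8  1.2  0.7] t 12.0 -> [0.22, 0.19, 4.55] twist 0.04 after [0.22, 0.19, 4.55]
[-0.31  0.67 -0.57  1.38  0.37  1.2  -1.63]
(array([525.986, 384.848,   0.859]), np.float64(0.009), [0.83])
(array([512.934, 369.747,   0.932]), np.float64(0.461), [0.84])
(array([526.034, 387.138,   0.884]), np.float64(0.078), [0.94])
```

```bash
python3 -m crank '[[[0.15,0.18,0.8,0],[0,0,0.9,0],[0,0,0.9,0],[0,0,0.9,0],[0,0,0.6,0],[0,0,0.35,0],[0,0,0,0]]]' 
python3 -m crank '[[[0,0,0,0],[0,0,0,0],[0,0,0,0],[0,0,0,0],[0,0,0,0],[0,0,0,0]]]' 40
python3 -c "
from h import *
plan([526.6,388,150],.857)
print(fit('mint_tier',['scene']))
"
python3 -m crank '[[[0,0,-0.5,0],[0,0,-1,0],[0,0,-1,0],[0,0,-1,0],[0,0,-1,0],[0,0,-1,0],[0,0,-1,0],[0,0,-1,0]]]'
python3 -c "
from h import *
plan([456.5,156.3,160],-.378)
print(fit('mint_tier',['wrist'],z0=tool()[0][2]-11))
"
```

```text
time_s: 12.88
position: [526.8, 380.5, 12.0]
eef_rot: [0.91, 0.415, -0.002, 0.001]
contact_force: [0.4, -0.6, -0.9]
finger_gap: 85.0
finger_force: 0.0
time_s: 13.38
position: [528.5, 383.3, 16.1]
eef_rot: [0.91, 0.415, 0.002, -0.001]
contact_force: [-0.8, 0.9, 6.4]
finger_gap: 57.2
finger_force: 67.2
at [528.5 383.3  16.1] yaw 0.857 gap 57.2 F [-0.8  0.9  6.4] t 13.38 -> [0.14, -0.22, -6.69] twist -0.0 after [0.14, -0.22, -6.69]
(array([527.885, 386.737,   0.818]), np.float64(0.643), [0.59])
time_s: 14.15
position: [527.2, 381.3, 165.0]
eef_rot: [0.91, 0.415, -0.001, 0.0]
contact_force: [0.7, 0.2, -0.4]
finger_gap: 56.8
finger_force: 66.5
at [527.2 381.3 165. ] yaw 0.857 gap 56.8 F [ 0.7  0.2 -0.4] t 14.15 -> [-10.82, 4.69, 0.27] twist 12.35 after [0.87, 11.76, 0.27]
(array([530.128, 385.565,   0.856]), np.float64(0.086), [0.65])
```

```bash
python3 -m crank '[[[0,0,0,1],[0,0,0,1],[0,0,0,1],[0,0,0,1],[0,0,0,1],[0,0,0,1],[0,0,0,1],[0,0,0,1]]]' >/dev/null
python3 -m crank '[[[0,0,0,1],[0,0,0,1],[0,0,0,1],[0,0,0,1],[0,0.7,0,0.35],[0.1,1,0,0],[0.1,1,0,0],[0.1,1,0,0]]]' >/dev/null
python3 -m crank '[[[0.1,1,0,0],[0.1,1,0,0],[0.1,1,0,0],[0.1,1,0,0],[0,1,0,0],[0,1,0,0],[0,1,0,0],[0,1,0,0]]]' >/dev/null
python3 -m crank '[[[0,0,0.5,0],[0,0,0.8,0],[0,0,0.8,0],[0,0,0.6,0],[0,0,0,0],[0,0,0,0],[0,0,0,0]]]' 
cat > m.py <<'E'
import sys
from h import *
n,off,below,zb=sys.argv[1],float(sys.argv[2]),sys.argv[3],float(sys.argv[4])
p,a,s=tool();print(p.round(1),round(a,3))
ex=np.array([np.cos(a),np.sin(a)]);ey=np.array([np.sin(a),-np.cos(a)])
for c in("top","scene","wrist"):
    f=fit(n,[c],z0=p[2]-off,near=p[:2])
    if f: d=f[0][:2]-tool()[0][:2];print(c,n,f,"tool xy",(d@ex).round(1),(d@ey).round(1))
for c in("top","scene","wrist"):print(c,below,fit(below,[c],z0=zb,near=p[:2]))
cv2.imwrite(f'pics/w_{n}.png',r.grab_frame('wrist')[:,:,::-1]);
cv2.imwrite(f'pics/s_{n}.png',cv2.resize(r.grab_frame('scene')[60:260,200:500,::-1],None,fx=2.5,fy=2.5))
E
python3 m.py mint_tier 16 deep_tier 6
```

```text
time_s: 16.83
position: [454.8, 159.6, 110.3]
eef_rot: [0.982, -0.188, -0.0, -0.0]
contact_force: [0.1, 0.1, -1.0]
finger_gap: 57.2
finger_force: 66.5
[454.8 159.6 110.3] -0.378
top mint_tier (array([ 4.60040e+02,  1.56554e+02, -3.49000e-01]), np.float64(1.82), [0.86]) tool xy 5.5 1.2
scene mint_tier (array([466.605, 166.407,  -0.8  ]), np.float64(0.33), [0.88]) tool xy 8.0 -10.5
wrist mint_tier (array([ 4.56650e+02,  1.59018e+02, -3.78000e-01]), np.float64(0.084), [0.78]) tool xy 1.6 -0.2
deep_tier top none
top deep_tier None
scene deep_tier (array([ 4.52908e+02,  1.57467e+02, -3.79000e-01]), np.float64(0.28), [0.58])
wrist deep_tier (array([ 4.52794e+02,  1.57776e+02, -3.59000e-01]), np.float64(7.609), [0.91])
```

View pics/w_mint_tier.png

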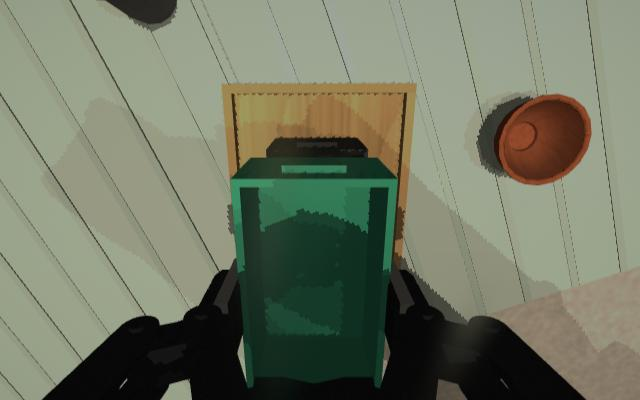

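Mint at columns 231–397 (centre 314). The charcoal front shows behind it at columns 267–367 (centre 317), rows 138–157, so it sits about 2 mm toward tool +y. I'll work out the tool-x offset from the rows.

```bash
python3 - <<'E'
from h import *
im=cv2.imread('pics/w_mint_tier.png');C=cam("wrist");p,a,s=tool();print(p.round(1))
for c in(300,345,360): print(c,[(i,im[i,c].tolist()) for i in range(132,190,1) if np.abs(im[i,c].astype(int)-im[i-1,c]).sum()>24])
def P(b,z0,ob):
    Rz=R.from_euler('z',-.378).as_matrix();return proj(C,np.array(ob)@Rz.T+[b[0],b[1],z0]).round(1).tolist()
pts=[[50,29,5],[50,-29,5],[50,29,55],[50,-29,55]]
print("deep",P((453.3,157.2),6,pts))
pts=[[50,29,5],[50,-29,5],[50,29,45],[50,-29,45]]
print("mint@tcp",P(p[:2],p[2]-16,pts))
print("tray",P((453.6,156),0,[[85,65,14],[85,-65,14]]))
E
```

```text
[454.7 159.2 110.3]
300 [(137, [45, 76, 98]), (138, [23, 36, 41]), (142, [32, 41, 43]), (165, [70, 99, 49]), (166, [90, 126, 59]), (172, [75, 106, 50]), (173, [49, 71, 37]), (174, [38, 56, 32]), (178, [52, 75, 38]), (179, [76, 108, 49]), (180, [87, 124, 55])]
345 [(137, [43, 74, 99]), (138, [17, 22, 26]), (157, [27, 39, 23]), (165, [70, 99, 44]), (166, [92, 128, 57]), (172, [71, 99, 44]), (173, [35, 51, 23]), (178, [49, 71, 30]), (179, [77, 109, 46]), (180, [89, 126, 53])]
360 [(140, [53, 90, 119]), (141, [30, 47, 61]), (142, [14, 17, 19]), (149, [31, 35, 36]), (150, [41, 45, 46]), (151, [32, 36, 36]), (152, [20, 24, 24]), (157, [24, 35, 16]), (178, [49, 71, 28]), (179, [78, 111, 45]), (180, [90, 127, 53])]
deep [[276.0, 136.2], [357.8, 136.1], [266.9, 147.7], [368.7, 147.7]]
mint@tcp [[250.8, 160.2], [376.4, 160.1], [230.7, 182.9], [396.5, 182.8]]
tray [[221.2, 82.7], [416.0, 82.6]]
```

```bash
python3 -m crank '[[[-0.13,0.11,0.3,0],[0,0,0.5,0],[0,0,0.4,0],[0,0,0.3,0],[0,0,0.2,0],[0,0,0.15,0],[0,0,0,0],[0,0,0,0]]]' 
python3 m.py mint_tier 16 deep_tier 6
```

```text
time_s: 18.2
position: [451.6, 158.3, 73.2]
eef_rot: [0.982, -0.188, 0.0, -0.0]
contact_force: [-0.9, 0.7, -0.2]
finger_gap: 56.7
finger_force: 66.6
[451.6 158.3  73.2] -0.378
top mint_tier (array([480.591, 124.203,   1.264]), np.float64(2.385), [0.76]) tool xy 39.4 21.1
scene mint_tier (array([464.393, 162.803,  -0.78 ]), np.float64(0.311), [0.67]) tool xy 10.1 -8.9
wrist mint_tier (array([ 4.53166e+02,  1.57763e+02, -3.79000e-01]), np.float64(0.084), [0.92]) tool xy 1.6 -0.1
top deep_tier (array([518.897, -21.505,  -0.797]), np.float64(71.152), [0.49])
scene deep_tier (array([ 4.54294e+02,  1.55264e+02, -4.42000e-01]), np.float64(1.378), [0.89])
wrist deep_tier (array([ 4.53144e+02,  1.57728e+02, -3.73000e-01]), np.float64(11.465), [0.97])
```

View pics/s_mint_tier.png

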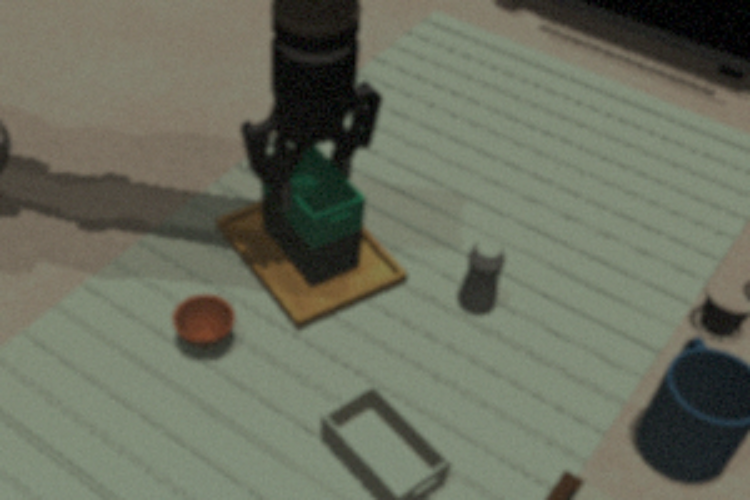

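Mint sits evenly in the charcoal in the crop, mint around (325,205) and charcoal around (325,260). Releasing.

```bash
python3 -m crank '[[[0,0,0,0],[0,0,0,0],[0,0,0,0],[0,0,0,0],[0,0,-0.3,0],[0,0,-1,0],[0,0,-1,0],[0,0,-1,0]]]' 74 >/dev/null
python3 -m crank '[[[0,0,-1,0],[0,0,-1,0],[0,0,-0.5,0],[0,0,0,0],[0,0,0,0],[0,0,0,0]]]' 
python3 -c "
from h import *
print([fit('mint_tier',[c],z0=56) for c in('wrist','scene')])
print([fit('deep_tier',[c],z0=6) for c in('scene',)])
plan([659.8,-9.9,110],-.269)
cv2.imwrite('pics/w3.png',r.grab_frame('wrist')[:,:,::-1])"
```

```text
time_s: 20.07
position: [450.6, 157.8, 188.1]
eef_rot: [0.982, -0.188, -0.001, 0.001]
contact_force: [0.5, 0.1, -0.3]
finger_gap: 73.8
finger_force: 0.0
[(array([ 4.52458e+02,  1.57451e+02, -3.76000e-01]), np.float64(0.015), [0.92]), (array([ 4.52884e+02,  1.57031e+02, -3.89000e-01]), np.float64(0.046), [0.71])]
[(array([ 4.56471e+02,  1.55509e+02, -3.82000e-01]), np.float64(1.09), [0.97])]
at [451.1 158.  188.6] yaw -0.378 gap 74.1 F [ 0.1 -0.5 -0.4] t 20.37 -> [12.8, 3.95, 3.92] twist -1.09 after [12.3, 5.32, 3.92]
```

View pics/w3.png

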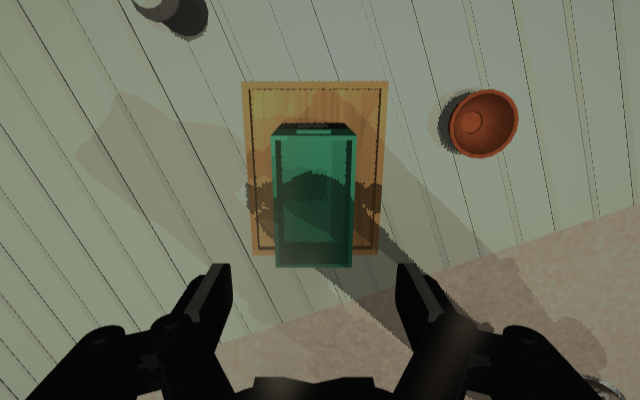

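Mint is level and square on the stack, centred at (313,195). Now the white tier.

```bash
python3 -m crank '[[[0,0,0,-1],[0.5,0.2,0,-0.1],[1,0.44,0,0],[1,0.44,0,0],[1,0.44,0,0],[1,0.44,0,0],[1,0.44,0,0],[1,0.44,0,0]]]' 85 >/dev/null
python3 -m crank '[[[1,0.44,0.5,0],[1,0.44,0.8,0],[1,0.44,0.8,0],[1,0.44,0.8,0],[1,0.44,0.8,0],[0.8,0.28,0.3,0],[0,0,0,0],[0,0,0,0]]]'  >/dev/null
python3 -m crank '[[[0,0,0,0],[0,0,0,0]]]'
python3 -c "
from h import *
plan([659.8,-9.9,8],-.269)
for c in ('wrist','top','scene'):print(fit('white_tier',[c]))
plan([659.8,-9.9,8],-.269);print(tool()[2]['q'].round(2))"
```

```text
time_s: 21.92
position: [660.2, -7.8, 110.3]
eef_rot: [0.991, -0.133, 0.0, -0.001]
contact_force: [0.3, 0.1, -0.5]
finger_gap: 84.8
finger_force: 0.0
at [660.2  -7.8 110.3] yaw -0.266 gap 84.8 F [ 0.3  0.1 -0.5] t 21.92 -> [0.0, 0.11, 5.12] twist 0.03 after [0.0, 0.11, 5.12]
(array([ 6.58038e+02, -9.16800e+00, -2.67000e-01]), np.float64(0.011), [0.71])
white_tier top none
None
white_tier scene none
None
at [660.4  -9.2 109.8] yaw -0.268 gap 84.8 F [-0.1  0.2 -0.4] t 22.22 -> [-0.02, 0.04, 5.09] twist 0.01 after [-0.02, 0.04, 5.09]
[ 0.11  0.63 -0.2   1.34  0.13  1.18 -1.94]
```

```bash
python3 -m crank '[[[-0.07,0.02,0.8,0],[0,0,0.9,0],[0,0,0.9,0],[0,0,0.9,0],[0,0,0.8,0],[0,0,0.6,0],[0,0,0.3,0],[0,0,0,0]]]' 
python3 -m crank '[[[0,0,0,0],[0,0,0,0],[0,0,0,0],[0,0,0,0],[0,0,0,0],[0,0,0,0],[0,0,0,0]]]' 40
python3 -c "
from h import *
plan([660,-10,150],-.27)"
python3 -m crank '[[[0,0,-0.5,0],[0,0,-1,0],[0,0,-1,0],[0,0,-1,0],[0,0,-1,0],[0,0,-1,0],[0,0,-1,0],[0,0,-1,0]]]' >/dev/null
python3 -m crank '[[[0,0,-1,0],[0,0,-0.7,0],[0,0,0,0],[0,0,0,0]]]'
python3 -c "
from h import *
plan([451,158,190],-.378)
print(fit('white_tier',['wrist'],z0=tool()[0][2]-9))
"
```

```text
time_s: 22.88
position: [657.7, -9.7, 3.6]
eef_rot: [0.991, -0.134, -0.002, 0.0]
contact_force: [-0.1, 0.4, 0.6]
finger_gap: 84.9
finger_force: 0.0
time_s: 23.47
position: [660.4, -9.6, 7.0]
eef_rot: [0.991, -0.134, 0.002, -0.0]
contact_force: [-0.5, -0.1, 5.9]
finger_gap: 56.9
finger_force: 66.9
at [660.4  -9.6   7. ] yaw -0.268 gap 56.9 F [-0.5 -0.1  5.9] t 23.47 -> [0.01, 0.02, -7.15] twist 0.02 after [0.01, 0.02, -7.15]
time_s: 24.47
position: [659.0, -9.6, 189.7]
eef_rot: [0.991, -0.134, 0.0, -0.0]
contact_force: [0.6, 1.0, -2.0]
finger_gap: 57.0
finger_force: 66.4
at [659.   -9.6 189.7] yaw -0.268 gap 57.0 F [ 0.6  1.  -2. ] t 24.47 -> [-12.25, -5.33, -0.02] twist 1.1 after [-12.76, -3.95, -0.02]
(array([ 6.55665e+02, -8.83100e+00, -2.68000e-01]), np.float64(0.097), [0.89])
```

```bash
python3 -m crank '[[[0,0,0,1],[-0.5,-0.2,0,0.1],[-1,-0.31,0,0],[-1,-0.31,0,0],[-1,-0.31,0,0],[-1,-0.31,0,0],[-1,-0.31,0,0],[-1,-0.31,0,0]]]' >/dev/null
python3 -m crank '[[[-1,-0.31,0,0],[-1,-0.31,0,0],[-1,-0.31,0,0],[-1,-0.31,0,0],[-1,-0.31,0,0],[-1,-0.31,0,0],[0,0,0.5,0],[0,0,0.5,0]]]' >/dev/null
python3 -m crank '[[[0,0,0.7,0],[0,0,0.7,0],[0,0,0.4,0],[0,0,0,0],[0,0,0,0],[0,0,0,0]]]'
cat > e.py <<'E'
import sys
from h import *
n,off,b,zb,bx,by,ya,hn,hb=sys.argv[1],float(sys.argv[2]),sys.argv[3],*map(float,sys.argv[4:])
C=cam("wrist");p,a,s=tool();im=r.grab_frame("wrist");cv2.imwrite(f'pics/e_{n}.png',im[:,:,::-1]);im=im.astype(int);print(p.round(1),round(a,3))
f=fit(n,["wrist"],z0=p[2]-off,near=p[:2]);print("fit",f)
def P(c,y,z0,ob):return proj(C,np.array(ob)@R.from_euler('z',y).as_matrix().T+[c[0],c[1],z0]).round(1).tolist()
q=lambda h:[[50,29,5],[50,-29,5],[50,29,h],[50,-29,h]]
print("below pred",P((bx,by),ya,zb,q(hb)));print("held pred@tcp",P(p[:2],a,p[2]-off,q(hn)))
for c in(290,342,355): print(c,[(i,im[i,c].sum()) for i in range(90,230) if np.abs(im[i,c]-im[i-1,c]).sum()>30])
d=np.array([bx,by])-p[:2];print("below in tool",(d@[np.cos(a),np.sin(a)]).round(1),(d@[np.sin(a),-np.cos(a)]).round(1))
E
python3 e.py white_tier 7 mint_tier 56 452.6 157.3 -.378 38 45
```

```text
time_s: 26.4
position: [456.1, 155.2, 133.5]
eef_rot: [0.982, -0.188, 0.0, -0.0]
contact_force: [-0.2, -0.3, -1.1]
finger_gap: 57.3
finger_force: 66.4
[456.1 155.2 133.5] -0.379
fit (array([ 4.53847e+02,  1.56489e+02, -3.79000e-01]), np.float64(0.097), [0.69])
below pred [[267.0, 147.3], [358.0, 147.2], [257.2, 159.7], [367.5, 159.6]]
held pred@tcp [[247.2, 164.3], [380.0, 164.2], [229.4, 184.4], [397.9, 184.3]]
290 [(96, np.int64(306)), (98, np.int64(319)), (137, np.int64(217)), (138, np.int64(105)), (152, np.int64(208)), (157, np.int64(160)), (160, np.int64(170)), (161, np.int64(219)), (163, np.int64(141)), (176, np.int64(245)), (177, np.int64(346)), (178, np.int64(394)), (184, np.int64(311)), (185, np.int64(193)), (191, np.int64(326)), (192, np.int64(390)), (221, np.int64(298)), (222, np.int64(201))]
342 [(137, np.int64(165)), (138, np.int64(46)), (160, np.int64(187)), (161, np.int64(224)), (162, np.int64(174)), (163, np.int64(108)), (176, np.int64(234)), (177, np.int64(355)), (178, np.int64(408)), (184, np.int64(308)), (185, np.int64(170)), (191, np.int64(330)), (192, np.int64(404)), (224, np.int64(296)), (225, np.int64(211))]
355 [(145, np.int64(202)), (146, np.int64(87)), (160, np.int64(176)), (162, np.int64(131)), (170, np.int64(147)), (190, np.int64(199)), (191, np.int64(333)), (192, np.int64(408)), (227, np.int64(310)), (228, np.int64(204)), (229, np.int64(165))]
below in tool -4.0 -0.6
```

View pics/e_white_tier.png

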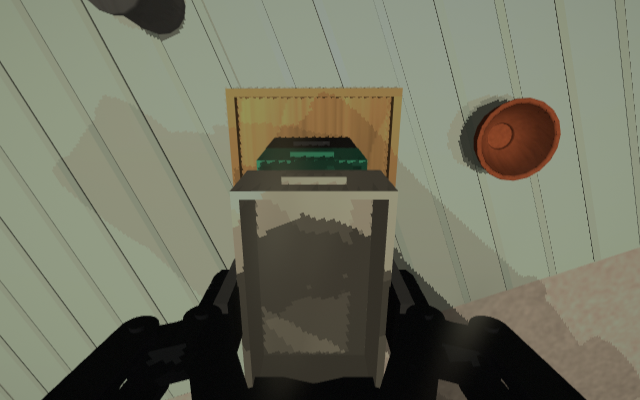

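White is held square at columns 230–397, rim at row 191. The mint rim below is at row 160, columns 257–367. The correction is about −1.6 mm in tool x.

```bash
python3 -m crank '[[[-0.08,-0.03,0.2,0],[0,0,0.4,0],[0,0,0.35,0],[0,0,0.25,0],[0,0,0.2,0],[0,0,0.08,0],[0,0,0,0],[0,0,0,0]]]' 
python3 -m crank '[[[0,0,0,0],[0,0,0,0],[0,0,0,0],[0,0,0,0],[0,0,-0.3,0],[0,0,-1,0],[0,0,-1,0],[0,0,-1,0]]]' 74 >/dev/null
python3 -m crank '[[[0,0,-1,0],[0,0,-1,0],[0,0,-0.5,0],[0,0,0,0],[0,0,0,0],[0,0,0,0]]]' 
python3 -c "
from h import *
print([fit('white_tier',[c],z0=96,near=[452,157]) for c in('wrist','scene')])
print(fit('lid',['top'],near=[540,-412]),fit('lid',['scene'],near=[540,-412]))
plan([540.2,-412,120],-1.035);print(tool()[2]['q'].round(2))
cv2.imwrite('pics/w4.png',r.grab_frame('wrist')[:,:,::-1])"
```

```text
time_s: 27.22
position: [454.4, 156.6, 103.7]
eef_rot: [0.982, -0.188, 0.0, -0.0]
contact_force: [1.0, -1.2, -0.7]
finger_gap: 56.9
finger_force: 66.5
time_s: 28.38
position: [453.4, 156.2, 218.4]
eef_rot: [0.982, -0.188, -0.001, 0.001]
contact_force: [-0.1, 0.7, -0.5]
finger_gap: 74.1
finger_force: 0.0
[(array([ 4.51693e+02,  1.57462e+02, -3.75000e-01]), np.float64(0.017), [0.55]), (array([ 4.51897e+02,  1.56873e+02, -3.87000e-01]), np.float64(0.045), [0.95])]
(array([ 539.973, -412.528,   -1.074]), np.float64(0.167), [0.79]) (array([ 539.791, -412.729,   -1.013]), np.float64(0.041), [0.97])
at [454.1 156.5 219.3] yaw -0.378 gap 73.7 F [ 0.3 -0.4 -0. ] t 28.78 -> [14.5, 24.83, 4.97] twist 6.57 after [26.64, 10.81, 4.97]
[-0.12  0.19 -0.29  1.7   0.06  1.26 -2.37]
```

View pics/w4.png

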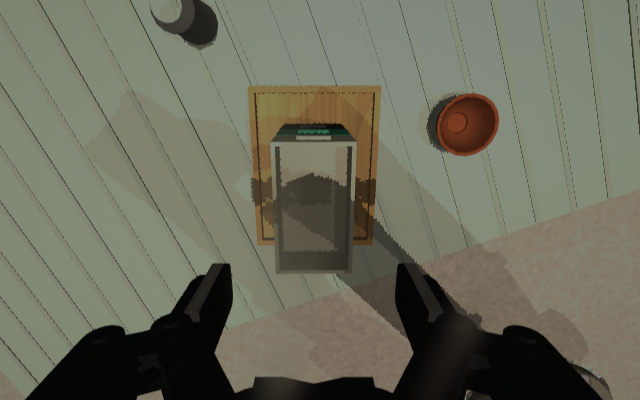

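White is seated square at (313,205). Next, the brown lid.

```bash
python3 -m crank '[[[0,0,0,1],[0,0,0,1],[0,0,0,1],[0,0,0,1],[0,0,0,1],[0,0,0,1],[0.4,0.2,0,0.57],[1,0.4,0,0]]]' 60 >/dev/null
python3 -m crank '[[[1,0.4,0,0],[1,0.4,0,0],[1,0.4,0,0],[1,0.4,0,0],[1,0.4,0,0],[1,0.4,0,0],[1,0.4,0,0],[1,0.4,0,0]]]' >/dev/null
python3 -m crank '[[[1,0.4,0,0],[1,0.4,0,0],[1,0.4,0,0],[1,0.4,0,0],[1,0.4,0,0],[1,0.4,0,0],[1,0.4,0,0],[1,0.4,0,0]]]' >/dev/null
python3 -m crank '[[[1,0.4,0.3,0],[1,0.4,0.7,0],[1,0.4,1,0],[1,0.4,1,0],[1,0.4,1,0],[1,0.4,0.6,0],[1,0.4,0.3,0],[1,0.4,0,0]]]' >/dev/null
python3 -m crank '[[[1,0.4,0,0],[0.24,0.2,0,0],[0,0,0,0],[0,0,0,0],[0,0,0,0]]]'
python3 -c "
from h import *
cv2.imwrite('pics/w5.png',r.grab_frame('wrist')[:,:,::-1])
print(fit('lid',['wrist'],cap=False,near=[540,-412]))
plan([540,-412,16],-1.035);print(tool()[2]['q'].round(2))"
```

```text
time_s: 31.92
position: [541.6, -409.7, 121.7]
eef_rot: [0.87, -0.494, -0.0, -0.001]
contact_force: [-0.1, -0.7, 0.2]
finger_gap: 59.8
finger_force: 0.0
(array([ 539.613, -411.284,   -1.04 ]), np.float64(0.024), [0.97])
at [ 541.7 -409.7  122. ] yaw -1.033 gap 60.5 F [-0.3 -0.1 -0.6] t 32.02 -> [0.06, 0.14, 5.3] twist 0.02 after [0.06, 0.14, 5.3]
[ 0.57  0.65  0.09  1.27 -0.06  1.23 -1.94]
```

View pics/w5.png

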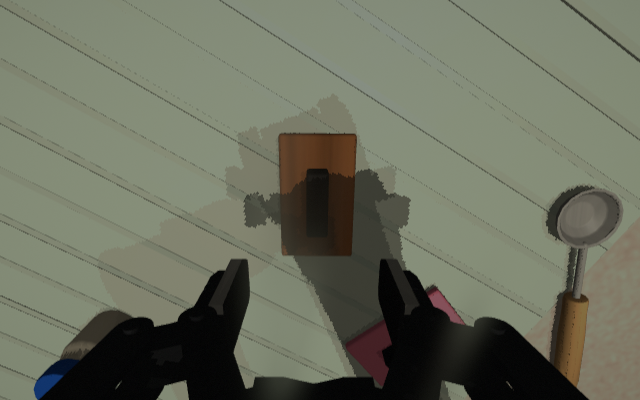

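That is the brown lid, at (317,195) with its handle between the fingers. The pink look-alike is off to the side at (400,335).

```bash
python3 -m crank '[[[0.03,0.13,0.8,0],[0,0,0.9,0],[0,0,0.9,0],[0,0,0.9,0],[0,0,0.8,0],[0,0,0.6,0],[0,0,0.25,0],[0,0,0,0]]]' 
python3 -m crank '[[[0,0,0.05,0],[0,0,0,0],[0,0,0,0]]]' 
python3 -m crank '[[[0,0,0,0],[0,0,0,0],[0,0,0,0],[0,0,0,0],[0,0,0,0],[0,0,0,0],[0,0,0,0]]]' 5
```

```text
time_s: 32.68
position: [538.4, -412.3, 17.3]
eef_rot: [0.869, -0.494, -0.001, -0.0]
contact_force: [0.4, 0.3, 0.5]
finger_gap: 59.7
finger_force: 0.0
time_s: 32.93
position: [539.8, -414.3, 19.1]
eef_rot: [0.869, -0.495, 0.001, 0.0]
contact_force: [-0.3, -0.2, -0.4]
finger_gap: 59.7
finger_force: 0.0
time_s: 33.52
position: [539.5, -413.9, 18.3]
eef_rot: [0.869, -0.495, 0.001, -0.0]
contact_force: [-0.3, 0.4, 3.9]
finger_gap: 14.0
finger_force: 63.1
```

```bash
python3 -m crank '[[[0,0,-0.3,0],[0,0,-0.7,0],[0,0,-1,0],[0,0,-1,0],[0,0,-1,0],[0,0,-1,0],[0,0,-1,0],[0,0,-1,0]]]' >/dev/null
python3 -m crank '[[[0,0,-1,0],[0,0,-1,0],[0,0,-0.5,0],[0,0,0,0],[0,0,0,0],[0,0,0,0]]]'
python3 -c "
from h import *
cv2.imwrite('pics/w6.png',r.grab_frame('wrist')[:,:,::-1])
print(fit('lid',['wrist'],cap=False,z0=tool()[0][2]-18.3))
plan([452,157.2,205],-.377)"
```

```text
time_s: 34.68
position: [538.2, -413.0, 205.6]
eef_rot: [0.869, -0.495, -0.002, -0.0]
contact_force: [-0.7, -0.3, -2.0]
finger_gap: 14.3
finger_force: 62.6
(array([ 536.322, -410.992,   -1.036]), np.float64(0.48), [0.84])
at [ 538.1 -413.   205.5] yaw -1.035 gap 14.3 F [ 0.8 -0.2 -1.4] t 34.78 -> [-26.71, -10.85, 0.1] twist -6.58 after [-14.5, -24.92, 0.1]
```

View pics/w6.png

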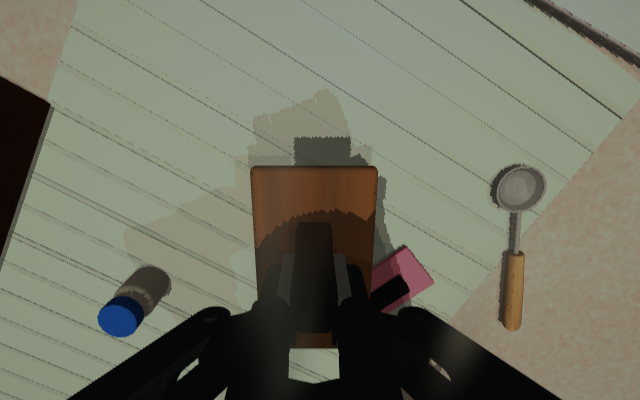

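The lid is held level and square, columns 250–378. Carrying it to the stack.

```bash
python3 -m crank '[[[-0.5,-0.2,0,0],[-1,-0.4,0,0],[-1,-0.4,0,0],[-1,-0.4,0,0],[-1,-0.4,0,0],[-1,-0.4,0,0],[-1,-0.4,0,0],[-1,-0.4,0,0]]]' >/dev/null
python3 -m crank '[[[-1,-0.4,0,0],[-1,-0.4,0,0],[-1,-0.4,0,0],[-1,-0.4,0,0],[-1,-0.4,0,0],[-1,-0.4,0,0],[-1,-0.4,0,0],[-1,-0.4,0,0]]]' >/dev/null
python3 -m crank '[[[-1,-0.4,0,0],[-1,-0.4,0,0],[-1,-0.4,0,0],[-1,-0.4,0,0],[-1,-0.4,0,0],[-1,-0.4,0,0],[-1,-0.4,0,0],[-1,-0.4,0,0]]]' >/dev/null
python3 -m crank '[[[-1,-0.4,0,0],[-1,-0.4,0,0],[-1,-0.4,0,-0.5],[-0.2,-0.25,0,-1],[0,0,0,-1],[0,0,0,-1],[0,0,0,-1],[0,0,0,-1]]]' >/dev/null
python3 -m crank '[[[0,0,0.2,-1],[0,0,0.4,-0.08],[0,0,0.5,0],[0,0,0,0],[0,0,0,0],[0,0,0,0]]]'
python3 -c "
from h import *
plan([452,157.2,147],-.377)"
python3 e.py lid 18.3 white_tier 96 452 157.2 -.377 13 38
```

```text
time_s: 37.95
position: [452.6, 156.4, 185.4]
eef_rot: [0.982, -0.188, -0.0, 0.0]
contact_force: [0.6, -0.1, -1.3]
finger_gap: 14.1
finger_force: 62.6
at [452.6 156.4 185.4] yaw -0.378 gap 14.1 F [ 0.6 -0.1 -1.3] t 37.95 -> [-0.04, -0.03, 1.92] twist -0.01 after [-0.04, -0.03, 1.92]
[452.6 156.4 185.4] -0.378
fit (array([ 4.50502e+02,  1.57748e+02, -3.82000e-01]), np.float64(0.425), [0.61])
below pred [[269.1, 139.6], [356.0, 139.4], [262.1, 147.7], [362.8, 147.5]]
held pred@tcp [[251.6, 159.2], [375.5, 159.1], [248.5, 162.7], [378.7, 162.6]]
290 [(125, np.int64(248)), (126, np.int64(127)), (139, np.int64(178)), (147, np.int64(230)), (148, np.int64(351)), (149, np.int64(401)), (153, np.int64(293)), (154, np.int64(194)), (166, np.int64(131))]
342 [(92, np.int64(371)), (125, np.int64(247)), (126, np.int64(69)), (132, np.int64(87)), (139, np.int64(169)), (147, np.int64(232)), (148, np.int64(369)), (149, np.int64(421)), (153, np.int64(272)), (154, np.int64(177)), (165, np.int64(139)), (166, np.int64(87)), (168, np.int64(127)), (220, np.int64(150)), (221, np.int64(98))]
355 [(90, np.int64(308)), (92, np.int64(349)), (138, np.int64(261)), (139, np.int64(221)), (147, np.int64(250)), (148, np.int64(377)), (149, np.int64(432)), (152, np.int64(388)), (153, np.int64(267)), (154, np.int64(148)), (166, np.int64(87)), (168, np.int64(137)), (224, np.int64(158)), (225, np.int64(102))]
below in tool -0.9 -0.6
```

View pics/e_lid.png

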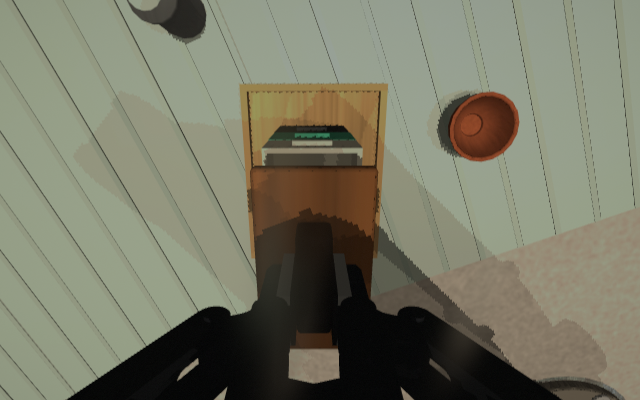

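White rim at row 148 (columns 262–363), lid front edge at row 167 (columns 250–378), square and within about 1 mm. Lowering the lid.

```bash
python3 -m crank '[[[0.05,-0.03,0.3,0],[0,0,0.5,0],[0,0,0.4,0],[0,0,0.3,0],[0,0,0.2,0],[0,0,0.17,0],[0,0,0,0],[0,0,0,0]]]' 
python3 -c "
from h import *
print(fit('lid',['scene'],z0=130,near=[452,157]),fit('white_tier',['scene'],z0=96,near=[452,157]))
f=r.grab_frame('scene')[60:260,200:500,::-1];cv2.imwrite('pics/s7.png',cv2.resize(f,None,fx=2.5,fy=2.5))"
```

```text
time_s: 38.77
position: [454.0, 156.6, 148.3]
eef_rot: [0.982, -0.187, 0.0, -0.0]
contact_force: [0.6, 0.6, -0.6]
finger_gap: 14.3
finger_force: 62.6
(array([ 4.53059e+02,  1.57556e+02, -4.08000e-01]), np.float64(0.453), [0.97]) (array([453.89 , 155.037,  -0.461]), np.float64(1.502), [0.74])
```

View pics/s7.png

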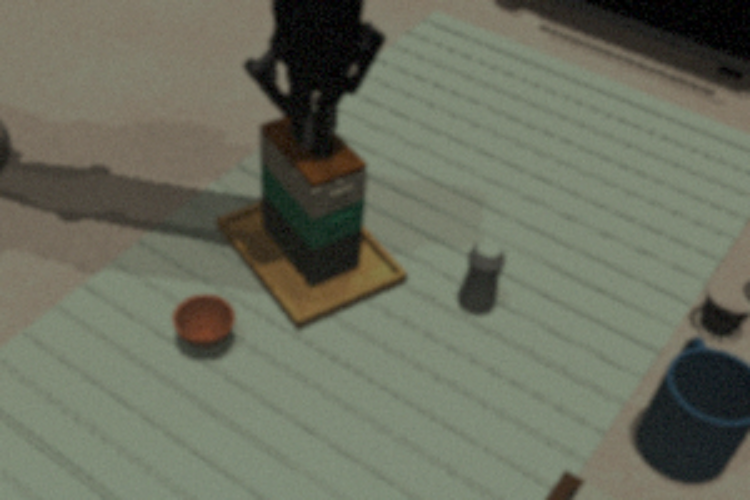

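The lid at (312,150) lines up with the stack below it. Releasing and rising.

```bash
python3 -m crank '[[[0,0,0.03,0],[0,0,0,0],[0,0,0,0],[0,0,0,0],[0,0,0,0],[0,0,-0.3,0],[0,0,-1,0],[0,0,-1,0]]]' 50 >/dev/null
python3 -m crank '[[[0,0,-1,0],[0,0,-1,0],[0,0,-0.8,0],[0,0,0,0],[0,0,0,0],[0,0,0,0],[0,0,0,0],[0,0,0,0]]]' 
python3 -c "
from h import *
for z in (129,134): print(z,[fit('lid',[c],z0=z,near=[452,157]) for c in('wrist','scene')])
f=r.grab_frame('scene')[60:260,200:500,::-1];cv2.imwrite('pics/s8.png',cv2.resize(f,None,fx=2.5,fy=2.5))"
```

```text
time_s: 40.35
position: [453.2, 156.3, 248.5]
eef_rot: [0.982, -0.187, -0.001, 0.001]
contact_force: [-0.5, 0.3, -0.4]
finger_gap: 50.1
finger_force: 0.0
lid scene none
129 [(array([ 4.51968e+02,  1.57544e+02, -3.75000e-01]), np.float64(0.033), [0.95]), None]
134 [(array([ 4.52457e+02,  1.57546e+02, -3.88000e-01]), np.float64(0.073), [0.73]), (array([ 4.52898e+02,  1.53428e+02, -4.24000e-01]), np.float64(0.154), [0.72])]
```

View pics/s8.png

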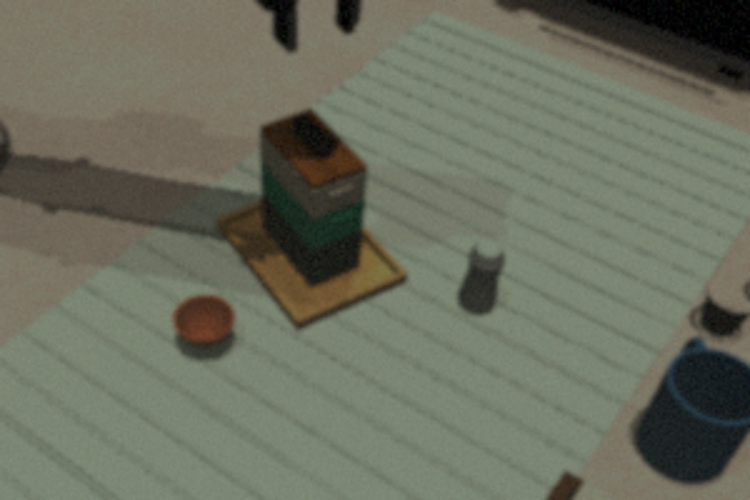

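The lid sits flush at (312,150) on a straight stack, the fit is best at z = 129, and the gripper is clear of it.

```bash
python3 -c "
from plant import r
print(r.job_done())"
```

```text
the job is handed in; nothing more can be done
None
```

The lunch box is stacked in the tray (charcoal, mint, white, then the brown lid), each piece level and square in the last camera checks, and the job is handed in; `job_done()` returned no verdict.

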